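Find the unlatched cover of the junction box and push it open

ROBOT

A 6-joint arm with a two-finger parallel gripper is mounted at the origin on the work surface. World frame = base frame: x ahead of the robot, y to its left, z up, the work surface at z = 0. Lengths are in m, angles in rad, forces in N, time in s.
With the tool pointing down it reaches from about 0.375 to 0.9 m from the base axis. Payload 3.1 kg.
Tool frame: the origin (TCP) lies midway between the tips of the shut fingers; the grasp point (between the pads) lies manip.hold_point_z behind it (manip.hold_point_z is the distance from the TCP to the grasp point, in m); z points along the fingers, y is the direction in which the jaws open and shut (so a half turn about z gives the same grasp; the last joint's range is limited). The gripper opens to 85 mm and grips with 20 to 120 N. Pads are 22 mm wide; open, the fingers measure 114 mm over their backs; the gripper's body (76 mm by 85 mm) begins 54 mm behind the grasp point. The pads swing forward as they close: fully open they stand 13 mm farther back than shut.
Start: joints at [-1.52, 0.527, 1.433, -0, 1.181, -0.178], TCP at [0.142, -0.609, 0.231] pointing down, gripper open.
Joint ranges: [-3.08, 3.08], [-0.75, 2.2], [0.22, 2.44], [-1.43, 4.57], [0, 2.65], [-2.85, 2.85]. Speed limits (rad/s): [2.79, 2.79, 3.14, 3.14, 3.14, 3.14].

INTERFACE

Orientations are given as a unit quaternion [x, y, z, w].
In Python, from station import manip, snapshot, workorder, models gives the robot as it stands.
- The arm moves only by the tool jog_arm, never from a script. Its argument "commands" is a list of rows, each a list of 5 numbers: the opening in per cent of the stroke, from 0 (shut) to 100 (fully open), then the shift along the world's x, y, z in cm, then the turn about the world's z in rad. A call has 1 to 8 rows; each row shifts and turns the pose as measured when the row begins; what a row does not reach is not made up. A row lasts 1/12 s, in which the tool goes at most 41.7 mm and 7.16 degrees, less where a joint would pass 70% of its speed; a pose out of reach is approached as far as the arm can. A call with a gripper value outside its range is refused whole. The fingers move at their own pace and stop on an object; "squeeze" is the grip in N (left out, the last holds). Time passes only in rows, so rows that do not move let the fingers close. It gives the time, the measured TCP pose, the force and the opening at its end, in the units of the state.
- manip.sense(): the state, without advancing time (a new reading comes with each control period).
- snapshot(name): name is "scene" or "top" or "wrist"; returns a dict with "image" (400x640x3 uint8, red, green, blue), "intrinsics" (3x3 intrinsics, pixels), "extrinsics" (4x4, takes a point from camera to world coordinates); the wrist camera has in their place "hand_eye" (4x4, takes a point from camera to tool coordinates, whose origin is the TCP and whose axes are the flange's). Camera axes: x right, y down, z forward; pixel columns grow to the right and rows downward; lengths in m; the calibration is good to about 2 mm. A picture is of the moment at which its call begins: read the wrist's pose just before it. There is no depth.
- workorder.sign_off(): hands the job in, once; it reports no verdict.
Trained networks look in a picture, given as the dict that the camera call returned (one of the last four; its "shot" number tells which), for a name from the list of things; names that differ only in an ending like _2 or _b are one class to them, and where a whole thing is asked for, a point or a joint stands for the part that bears it (a point fixed in the world has none). Each returns a list of dicts, best first, with "score" (0 to 1); they miss things now and then, are a little off and sometimes report something else, mostly with a low value. They report only what shows in the picture. A call takes as long as a camera call.
- models.find_in(picture, name): "centre" ([x, y, z] in m, in world coordinates, good to about 4 mm: the middle of the surface that is visible of it).
- models.pinpoint(picture, name): "centre" ([x, y, z] in m, in world coordinates, good to about 4 mm: a listed point, or the origin of a listed thing).
The state is a dict: "t": time; "q": joint angles; "qd": joint speeds; "tau": joint torques, N m; "tcp_pos": TCP position; "tool_rot": TCP orientation; "force": force on the tool from outside, world axes, zero at the start; "ft_torque": the same for the moment, N m; "finger_gap": opening from 0.0 (shut) to 1.0 (fully open).
Only numpy, scipy, OpenCV 4.12 (cv2) and the standard library are available. Lean on these libraries where they do the work, as an engineer would, in place of code of your own. Each camera call takes 0.05 s, during which the arm holds its last target. There are 200 camera calls.

TASK

One of the four identical covers on the test rig's junction box has been left unlatched. Press the ridged end of the covers lightly with the fingertips to find the one that rocks, then push that end down and over until the cover stands fully open and take your hand away. Do not force the latched covers, do not pick anything up, and leave the solder reel, multimeter, screwdriver and jar where they are.

Things in the scene. Friction and masses are not known exactly. Their poses are not given: they have to be found in the camera images.
- box: grey junction box fixed to the bench, 190 (x) x 400 (y) x 78 mm tall. Origin at bench height under the middle of the covers' pivot line, 78 mm behind the face on the robot's side; x points away from the robot, y left, z up. Four identical grey covers lie in its top in a row along y, 90 mm apart, all flush at the start. Three are latched and rigid; one, in any place, is not
- pivots (a point): middle of the line, along the box's y, about which the covers pivot, 4 mm below the top; small steel pin heads mark it beside each cover. Each cover is 94 (x) x 78 (y) x 6 mm: 60 mm on the robot's side of the pivot, with five dark ridges 30 to 50 mm from it where it is pressed, and 34 mm behind. Below is a well 98 x 80 mm, 70 mm deep, free for a finger
- press_1 (a point): centre of the ridged finger pad of the rightmost (most -y) cover, on the top face at the start, 40 mm on the robot's side of the pivot line; axes as the box's. Fixed to the box: it does not move with the cover
- press_2 (a point): centre of the ridged finger pad of the second from the right cover, on the top face at the start, 40 mm on the robot's side of the pivot line; axes as the box's. Fixed to the box: it does not move with the cover
- press_3 (a point): centre of the ridged finger pad of the second from the left cover, on the top face at the start, 40 mm on the robot's side of the pivot line; axes as the box's. Fixed to the box: it does not move with the cover
- press_4 (a point): centre of the ridged finger pad of the leftmost (most +y) cover, on the top face at the start, 40 mm on the robot's side of the pivot line; axes as the box's. Fixed to the box: it does not move with the cover
- cover (a joint): tilt of the one unlatched cover, wherever it sits: 0 = flush and shut, grows as its ridged end is pushed down into the well and its rear end rises, 1.2 rad = fully open against its stop. Its pivot is stiff with friction (about 2.5 N at the ridges turns it), has no spring, and stays at whatever angle it is left
- spool: reel of solder with white flanges, 48 mm across and 38 mm tall, standing on the rear ledge of the junction box; origin at the centre of its underside. A bystander: leave alone
- meter: black hand-held multimeter lying flat on the bench, 150 x 78 x 45 mm; origin at the centre of its underside. A bystander: leave alone
- driver: screwdriver 190 mm long, under 35 mm tall, lying along the right half of the rear ledge of the junction box; origin near its middle. A bystander: leave alone
- flux: small closed jar, 40 mm across and 75 mm tall, standing on the bench; origin at the centre of its underside. A bystander: leave alone

How it is judged:
On the way, in this order (a step that is already met when the one before it is completed fails the run):
1. the unlatched cover has been rocked by pressing (value of joint cover above 0.05 rad), for 0.05 s.
2. the cover has been pushed open (value of joint cover above 0.95 rad), for 0.2 s.
At the end, for the whole second after the job is handed in: The unlatched cover stands open by more than 0.95 rad of its 1.2 rad and is at rest, and the reel, meter, screwdriver and jar are within 20 mm of where they were (value of joint cover above 0.95 rad and velocity of joint cover below 0.05 rad/s and distance of each of spool, meter, driver, flux from where it was at the start of the episode below 0.02 m); the robot touches nothing.
It fails at once if a cover or anything else was forced: the robot pressed on something with more than 60 N (contact force between the arm and anything else above 60 N).
It fails at once if a bystander was moved more than 20 mm or lifted (distance of any of spool, meter, driver, flux from where it was at the start of the episode above 0.02 m).
It also fails if it takes over 48 s, if anything falls off the work surface, if the arm or the gripper's body presses on something with over 40 N, if the wrist force passes 120 N, or if a joint passes its speed limit or range.

## Working session

There is one attempt and no reset: what is moved stays moved. The work goes in short steps, Python scripts to look and compute and a tool call to move; the robot and the scene stay as the last step left them, time stands still between calls to the robot, and variables do not carry over. Pictures are saved under pics/ and viewed, about 8 in all and at most 12, crops included, and the job is handed in when it is done.

Besides the shell and the picture viewer there is one more tool, called as name(argument=value, ...) on one line, values as JSON. jog_arm: Moves the arm, as the interface text tells. Its arguments: {"type":"object","properties":{"commands":{"type":"array","items":{"type":"array","items":{"type":"number"}}},"squeeze":{"type":"number"}},"required":["commands"]}

```bash
mkdir -p pics; python3 - <<'E'
from station import manip, snapshot, models
import cv2,numpy as np
s=manip.sense();print(s['t'],s['tcp_pos'],s['tool_rot'],s['force'],manip.hold_point_z)
ims=[]
for n in("scene","top"):
    p=snapshot(n);cv2.imwrite(f'pics/{n}0.png',p['image'][:,:,::-1])
    for k in("box","pivots","press_1","press_2","press_3","press_4","spool","meter","driver","flux"):
        print(n,k,[(np.round(d['centre'],3).tolist(),round(d['score'],2)) for d in models.pinpoint(p,k)[:4]])
E
```

```text
0.0 [ 0.14174999 -0.60796744  0.23032196] [ 9.93463592e-01  1.14144147e-01  7.71083493e-05 -1.09538355e-03] [-0.39697886 -0.70721441 -0.36648727] 0.0187
scene box [([0.557, -0.062, 0.002], 0.82)]
scene pivots []
scene press_1 []
scene press_2 []
scene press_3 []
scene press_4 []
scene spool [([0.644, 0.006, 0.077], 0.55)]
scene meter [([0.623, 0.254, -0.002], 0.61), ([0.493, -0.193, 0.081], 0.56)]
scene driver [([0.622, -0.143, 0.077], 0.96)]
scene flux [([0.446, -0.35, 0.002], 0.57)]
top box []
top pivots []
top press_1 []
top press_2 []
top press_3 []
top press_4 []
top spool [([0.641, 0.009, 0.078], 0.69)]
top meter [([0.62, 0.256, 0.002], 0.77)]
top driver [([0.618, -0.141, 0.075], 0.59), ([0.445, -0.348, -0.0], 0.37)]
top flux [([0.444, -0.348, 0.002], 0.8)]
```

View pics/scene0.png

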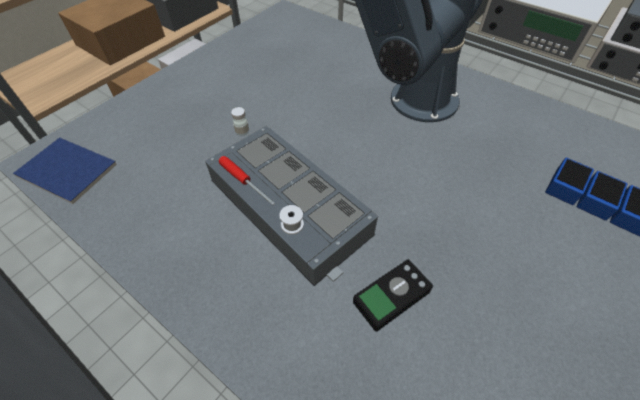

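View pics/top0.png

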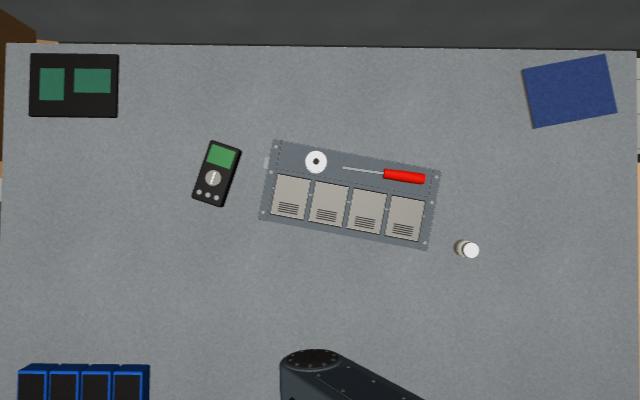

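The scene view shows the box with its four covers, and the jar, meter, reel and screwdriver all clear of the ridged ends. In the top view, the ridge pads are at about (288,209), (326,217), (365,225) and (403,231), and the box is turned about 0.2 rad.

```bash
python3 - <<'E'
from station import manip, snapshot
import numpy as np,cv2
p=snapshot("top");K=np.array(p['intrinsics']);T=np.array(p['extrinsics'])
def ray(u,v,z=.078):
    d=T[:3,:3]@np.linalg.inv(K)@[u,v,1];return (T[:3,3]+d*(z-T[2,3])/d[2])[:2]
pts=[(288,209),(326,217.5),(365,225),(403,231)]
P=np.array([ray(*q) for q in pts]);print("pads L->R",P.round(4).tolist())
C=np.array([ray(*q) for q in[(274,140),(440,170),(428,250),(260,220)]]);print(C.round(3).tolist())
for v in(P[0]-P[3],C[0]-C[1],C[3]-C[2]):print(np.arctan2(-v[0],v[1]),np.linalg.norm(v))
im=cv2.resize(p['image'][130:260,250:450],None,fx=4,fy=4,interpolation=cv2.INTER_CUBIC);cv2.imwrite('pics/c.png',im[:,:,::-1])
E
```

```text
pads L->R [[0.5372, 0.0756], [0.5186, -0.0125], [0.5024, -0.103], [0.4895, -0.191]]
[[0.697, 0.11], [0.632, -0.276], [0.446, -0.249], [0.511, 0.14]]
-0.1770053121051186 0.27088416757026673
-0.1670749825859723 0.3920056500689438
-0.1646382517866984 0.3944377900729497
```

View pics/c.png

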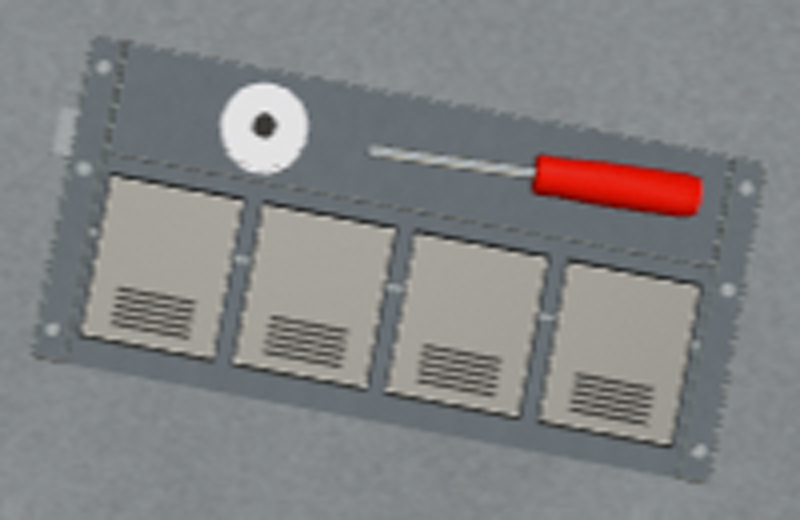

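jog_arm(commands=[[0,2.4,3,0,-0.05],[0,2.4,3,0,-0.05],[0,2.4,3,0,-0.05],[0,2.4,3,0,-0.05],[0,2.4,3,0,-0.05],[0,2.4,3,0,-0.05],[0,2.4,3,0,-0.05],[0,2.4,3,0,-0.05]], squeeze=20)

```text
t: 1.82
tcp_pos: [0.3337, -0.3684, 0.2318]
tool_rot: [0.995, -0.102, -0.001, 0.005]
force: [-0.7, 0.0, 0.4]
finger_gap: -0.004
```

jog_arm(commands=[[0,2.6,2.95,0,0],[0,2.6,2.95,0,0],[0,2.6,2.95,-1,0.02],[0,2.6,2.95,-2,0],[0,2.6,2.95,-2,0],[0,2.6,2.95,-2,0],[0,0,0,-1,0],[0,0,0,0,0]])

```text
t: 2.48
tcp_pos: [0.4947, -0.1849, 0.1577]
tool_rot: [0.996, -0.089, 0.005, 0.009]
force: [-1.1, 0.9, 0.1]
finger_gap: 0.0
```

```bash
python3 - <<'E'
from station import manip, snapshot, models
import cv2,numpy as np
from scipy.spatial.transform import Rotation as R
s=manip.sense();print(s['t'],s['tcp_pos'],s['force'])
p=snapshot("wrist");im=np.ascontiguousarray(p['image'][:,:,::-1])
K=np.array(p['intrinsics']);T=np.eye(4);T[:3,:3]=R.from_quat(s['tool_rot']).as_matrix();T[:3,3]=s['tcp_pos'];T=T@np.array(p['hand_eye'])
C=np.linalg.inv(T)
for q in[(0.492,-.191),(.507,-.1025),(.523,-.0137),(.539,.075)]:
    c=K@(C@[*q,.078,1])[:3]
    if c[2]>0: c/=c[2];print(q,c[:2]);cv2.drawMarker(im,(int(c[0]),int(c[1])),(0,0,255),0,20,1)
for k in("press_1","pivots","box"):print(k,[(np.round(d['centre'],3).tolist(),round(d['score'],2)) for d in models.pinpoint(p,k)[:4]])
cv2.imwrite('pics/w1.png',im)
E
```

```text
2.4833 [ 0.49466204 -0.18494742  0.15773798] [-1.07397818  0.85731234  0.10825505]
(0.492, -0.191) [326.99376535 216.29619846]
(0.507, -0.1025) [199.63630721 218.0074021 ]
(0.523, -0.0137) [ 70.05232477 218.49719533]
(0.539, 0.075) [-60.99796405 218.96870097]
press_1 []
pivots []
box []
```

View pics/w1.png

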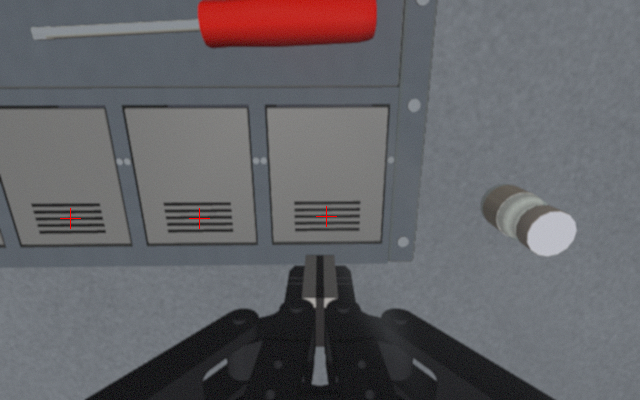

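The wrist view shows covers 1–3, and my projected pad centres at (327,216), (200,218) and (70,218) lie on the ridges. I'll go down on press_1.

jog_arm(commands=[[0,-0.3,-0.6,-2,0],[0,0,0,-2.5,0],[0,0,0,-1.6,0],[0,0,0,-0.8,0],[0,0,0,-0.1,0],[0,0,0,0,0]])

```text
t: 3.18
tcp_pos: [0.4934, -0.2048, 0.0957]
tool_rot: [0.995, -0.097, 0.015, 0.014]
force: [0.1, 0.7, 0.6]
finger_gap: 0.002
```

jog_arm(commands=[[0,0,1.3,-0.5,0],[0,0,0,-0.4,0],[0,0,0,-0.3,0],[0,0,0,-0.3,0],[0,0,0,0,0]])

```text
t: 3.6
tcp_pos: [0.4952, -0.1923, 0.0832]
tool_rot: [0.995, -0.098, 0.018, 0.016]
force: [-0.1, -1.0, 0.4]
finger_gap: 0.001
```

jog_arm(commands=[[0,0,0,-0.2,0],[0,0,0,-0.2,0],[0,0,0,-0.2,0],[0,0,0,-0.2,0],[0,0,0,-0.2,0]])

```text
t: 4.02
tcp_pos: [0.4959, -0.1922, 0.0781]
tool_rot: [0.995, -0.097, 0.019, 0.017]
force: [-4.2, 2.4, 18.3]
finger_gap: -0.003
```

Cover 1 is rigid: 18 N with no travel. On to cover 2.

jog_arm(commands=[[0,0,0,1.5,0],[0,0.4,3,0.5,0],[0,0.4,3,0,0],[0,0.3,2.5,0,0],[0,0,0,-0.3,0],[0,0,0,0,0]])

```text
t: 4.52
tcp_pos: [0.5093, -0.1074, 0.098]
tool_rot: [0.995, -0.099, 0.023, 0.019]
force: [0.0, 0.6, -0.5]
finger_gap: -0.002
```

jog_arm(commands=[[0,-0.2,0.5,-0.8,0],[0,0,0,-0.6,0],[0,0,0,-0.2,0],[0,0,0,-0.2,0],[0,0,0,-0.2,0],[0,0,0,-0.2,0],[0,0,0,-0.2,0]])

```text
t: 5.1
tcp_pos: [0.5074, -0.1041, 0.0782]
tool_rot: [0.994, -0.103, 0.024, 0.018]
force: [-3.3, 5.0, 19.5]
finger_gap: -0.004
```

Cover 2 is rigid too (19.5 N). On to cover 3.

jog_arm(commands=[[0,0,0,1.5,0],[0,0.4,3,0.5,0.01],[0,0.5,3,0,0.01],[0,0.5,2.6,0,0],[0,0,0,-0.3,0],[0,0,0,0,0]])

```text
t: 5.6
tcp_pos: [0.524, -0.0214, 0.0968]
tool_rot: [0.995, -0.098, 0.027, 0.018]
force: [0.1, -1.1, -0.2]
finger_gap: 0.002
```

jog_arm(commands=[[0,-0.1,0.7,-0.8,0.01],[0,0,0,-0.6,0],[0,0,0,-0.2,0],[0,0,0,-0.2,0],[0,0,0,-0.2,0],[0,0,0,-0.2,0],[0,0,0,-0.2,0]])

```text
t: 6.18
tcp_pos: [0.5228, -0.0174, 0.0696]
tool_rot: [0.995, -0.096, 0.026, 0.018]
force: [0.3, 2.4, 3.1]
finger_gap: -0.001
```

Cover 3 yields: the tip is 8 mm below flush at 3 N. I'll push it down and over.

jog_arm(commands=[[0,0,0.1,-0.5,0],[0,0,0.1,-0.6,0],[0,0,0,-0.6,0],[0,0,0,-0.6,0],[0,0,0,-0.4,0],[0,0,0,0,0]])

```text
t: 6.68
tcp_pos: [0.5238, -0.0169, 0.0403]
tool_rot: [0.995, -0.096, 0.028, 0.019]
force: [-1.1, -0.1, 0.1]
finger_gap: 0.001
```

jog_arm(commands=[[0,0.3,0,-0.2,0],[0,0.3,0,0,0],[0,0.2,0,0,0],[0,0.2,0,0,0],[0,0.2,0,0,0]])

```text
t: 7.1
tcp_pos: [0.5298, -0.0163, 0.0353]
tool_rot: [0.995, -0.095, 0.019, 0.018]
force: [-2.6, -1.0, -0.2]
finger_gap: 0.001
```

jog_arm(commands=[[0,0.2,0,0,0],[0,0.2,0,0,0],[0,0.2,0,0,0],[0,0.2,0,0,0]])

```text
t: 7.43
tcp_pos: [0.5344, -0.0155, 0.0344]
tool_rot: [0.995, -0.095, 0.015, 0.018]
force: [-7.0, -2.9, 3.6]
finger_gap: 0.0
```

jog_arm(commands=[[0,0.2,0,0,0],[0,0.2,0,0,0],[0,0.2,0,0,0]])

```text
t: 7.68
tcp_pos: [0.5343, -0.0156, 0.0346]
tool_rot: [0.995, -0.094, 0.007, 0.019]
force: [-6.3, -2.9, 3.0]
finger_gap: 0.002
```

It's against the stop: no further travel at 7 N. I'll withdraw towards the robot first, then up.

jog_arm(commands=[[0,-0.7,0.1,0,0],[0,-0.4,0,0.5,0],[0,0,0,2,0],[0,0,0,3,0],[0,0,0,3,0],[0,-2,0,3,0],[0,-3,0,2,0],[0,0,0,0,0]])

```text
t: 8.35
tcp_pos: [0.4825, -0.0151, 0.1781]
tool_rot: [0.995, -0.094, 0.022, 0.019]
force: [0.5, -0.4, -0.3]
finger_gap: -0.001
```

```bash
python3 - <<'E'
from station import manip, snapshot, models
import cv2,numpy as np
s=manip.sense();print(s['t'],s['tcp_pos'],s['force'])
a=snapshot("scene");w=snapshot("wrist");t=snapshot("top")
for k in("spool","meter","driver","flux"):
    print(k,[(np.round(d['centre'],3).tolist(),round(d['score'],2)) for d in models.pinpoint(t,k)[:1]+models.pinpoint(a,k)[:1]])
c=cv2.resize(a['image'][100:300,190:450],(520,400),interpolation=cv2.INTER_CUBIC)
w=cv2.resize(w['image'],(280,175));w=cv2.copyMakeBorder(w,0,225,0,0,0)
cv2.imwrite('pics/end.png',np.hstack([c,w])[:,:,::-1])
E
```

```text
8.35 [ 0.48249742 -0.0151302   0.17813618] [ 0.45975369 -0.429779   -0.30865336]
spool [([0.64, 0.009, 0.076], 0.73), ([0.644, 0.011, 0.076], 0.96)]
meter [([0.622, 0.257, 0.001], 0.96), ([0.621, 0.254, 0.001], 0.93)]
driver [([0.617, -0.142, 0.08], 0.92)]
flux [([0.443, -0.351, 0.003], 0.92), ([0.448, -0.35, -0.0], 0.61)]
```

View pics/end.png

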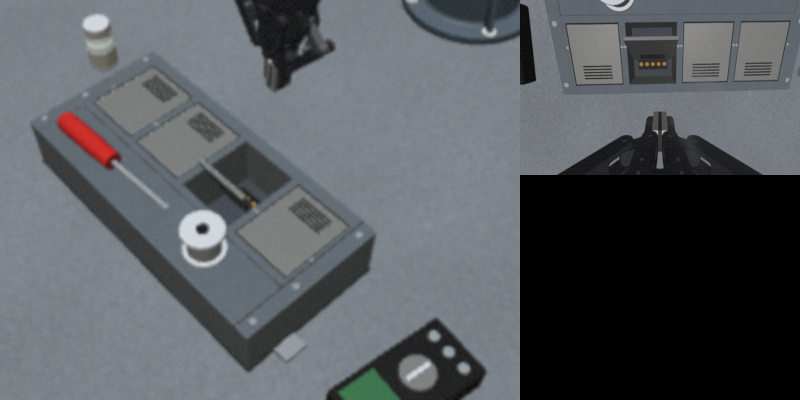

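The second cover from the left stands steeply open, seen edge-on at about (228,182) on the left and (652,38) in the wrist inset. The hand is clear and the bystanders haven't moved.

```bash
python3 -c "
from station import workorder
print(workorder.sign_off())"
```

```text
the job is handed in; nothing more can be done
None
```

The unlatched cover was the second from the left (press_3). It now stands open against its stop, and I handed the job in at about 8.5 s.

- **Finding it:** I pressed from the right. Covers 1 and 2 were rigid at readings of 18 N and 19.5 N at the end of the press. Cover 3 gave way at about 3 N, so cover 4 was never touched.
- **Opening it:** I pushed it down and over until it stopped moving at about 7 N.
- **Final checks:** The last pictures show the cover almost upright. The hand is clear, with the force reading near zero. The reel, meter, screwdriver and jar are all within about 5 mm of where they started, which is roughly the camera error. I judged the cover angle from the pictures and the stop, not from a direct reading.
- **Missed detections:** The networks never found the press points in any picture. I took those positions from the top picture by hand, and the wrist view confirmed those for covers 1–3. The screwdriver was missed in the final scene picture but found in the top one.

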